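# Close the spice grinder and hold its cap at the pulse mark

## Robot

A 6-joint arm with a two-finger parallel gripper is mounted at the origin on a cart in front of the work surface, level with it; the furniture and walls round the work are solid. World frame = base frame: x ahead of the robot, y to its left, z up, the work surface at z = 0. Lengths are in m, angles in degrees, forces in N, time in s.
With the tool pointing down it reaches from about 0.25 to 0.725 m from the base axis. Payload 9.7 kg.
Tool frame: the origin (TCP) lies between the finger pads; the fingertips stand 11 mm ahead of it and the grasp point (between the pads) lies 8 mm behind it; z points along the fingers, y is the line along which they close (so a half turn about z gives the same grasp; the last joint's range is limited). The gripper opens to 85 mm and grips with 20 to 120 N. Pads are 22 mm wide; open, the fingers measure 114 mm over their backs; the gripper's body (76 mm by 85 mm) begins 54 mm behind the grasp point. The pads swing forward as they close: fully open they stand 13 mm farther back than shut.
Start: joints at [66.864, 4.979, 10.078, 95.1, 0, 90], TCP at [0.216, 0.506, 0.242] pointing down, gripper open.
Joint ranges: [-179.16, 179.16], [-48.56, 103.87], [-65.8, 70.77], [-126.05, 130.52], [-82.76, 87.17], [-180, 180]. Speed limits (degrees/s): [127.2, 127.2, 147.25, 180, 180, 180].

## Interface

Orientations are given as [roll, pitch, yaw] about the fixed x, y, z axes, in that order (R = Rz(yaw) Ry(pitch) Rx(roll)).
In Python, from workcell import monitor, cams, ticket gives the robot as it stands.
- The arm moves only by the tool carry_out, never from a script. Its argument "plan" is a list of rows, each an object with "travel": the shift along the world's x, y, z as a fraction of full scale, a list of three; "angular": the turn, a rotation vector about the world's x, y, z as a fraction of full scale, a list of three; "grip": the gripper's target within -1 to 1 (fully open at 1, half-way at 0, shut at -1). In form: [{"travel": [x, y, z], "angular": [ax, ay, az], "grip": grip}, ...]. A call has 1 to 8 rows; each row is the pose to reach, as a shift and turn from the pose commanded when the call began; what a row does not reach only later rows make up. Full scale, the value 1, is 300 mm for a shift and 0.5 rad for a turn. A row lasts 1/12 s, in which the tool goes at most 41.7 mm and 7.16 degrees, less where a joint would pass 70% of its speed; a pose out of reach is approached as far as the arm can. A call with a number of a shift or a turn outside -1 to 1 is refused whole. A call with a gripper value outside its range is refused whole. The fingers move at their own pace and stop on an object; "grip_force" is the grip in N (left out, the last holds). Time passes only in rows, so rows that repeat a pose let the fingers close. It gives the time, the measured TCP pose, the force, the opening and the grip force at its end, in the units of the state.
- monitor.get_obs(): the state, without advancing time (a new reading comes with each control period).
- cams.camera(name): name is "scene" or "top"; returns a dict with "frame" (480x640x3 uint8, red, green, blue), "mtx" (3x3 intrinsics, pixels), "view" (4x4, takes a point from world to camera coordinates). Camera axes: x right, y up, looking along -z (the intrinsics and any distortion apply to the point x, -y, -z); pixel columns grow to the right and rows downward; lengths in m; the calibration is good to about 2 mm. A picture is of the moment at which its call begins. There is no depth.
- ticket.job_done(): hands the job in; it is judged then, once.
The state is a dict: "time": time; "q": joint angles; "qd": joint speeds; "joint_efforts": joint torques, N m; "ee_pos": TCP position; "tcp_rot": TCP orientation; "wrist_force": force on the tool from outside, world axes, zero at the start; "torque": the same for the moment, N m; "opening": finger opening in m; "grasp_force": force on a finger pad.
Only numpy, scipy, OpenCV 4.12 (cv2) and the standard library are available. Lean on these libraries where they do the work, as an engineer would, in place of code of your own. Each camera call takes 0.05 s, during which the arm holds its last target. There are 200 camera calls.

## Task

Put the spice grinder together and run it in pulse: lay the loose steel burr flat and squarely on top of the equal burr in the grinder, then lower the bayonet cap over them with its lugs through the two gaps of the collar, fully down. Twist the cap clockwise (seen from above) to the halfway mark, 45 degrees, without going on to the lock click at 90 degrees, and finish while still gripping it there against its return spring. Leave the tin, the weights and the jars around where they stand.

Things in the scene. Friction and masses are not known exactly. Their poses are not given: they have to be found in the camera images.
- grinder: Fixed spice grinder: round grey foot 144 mm across, steel bayonet collar 110 mm across, its top 49 mm above the counter. Origin: on the axis at counter height, z up. Two entry gaps in the collar's lip lie on its own +x and -x axes. Dark ticks on the collar's top: single at the gaps, double 45 degrees clockwise of them (halfway, pulse), triple at 90 degrees (lock). The cap cannot turn counter-clockwise.
- collar (a point): Centre of the collar's inner floor, on the axis, 36 mm above the counter: the cap's underside comes down to here. Bore radius 49 mm; above it the lip (44 to 49 mm above the counter, inner radius 40 mm), broken only by the two entry gaps, each about 20 mm wide. Under the lip the cap can lift 2 mm.
- burr_seat (a point): Centre of the top face of the fixed lower steel burr (52 mm across), on the grinder's axis, 60 mm above the counter and 11 mm above the collar: the upper burr's underside belongs here.
- drive_ring (a joint): Turn of the sprung ring in the collar, rad, 0 at rest, growing clockwise. Its dogs meet the cap's lugs after about 0.06 rad of free turning, so it reads 0.06 less than the cap's turn: 0.73 at the halfway mark. It pushes back with 0.06 N m at 0 and 0.11 N m at halfway and stops at 1.5. Spring balls resist firmly from about 57 degrees of cap turn and click behind the lugs just before 90 degrees.
- burr: Loose upper burr: flat steel disc, 52 mm across, 14 mm thick, fine ribs on its top, 0.12 kg. Origin: centre of its underside, z up. It lies flat on the counter; grip its rim.
- cap: Loose bayonet cap, about 0.16 kg, mouth down: steel cup, outer radius 37 mm, bore radius 33 mm, 48 mm high, 44 mm deep inside, two lugs at its lower edge on its own +x and -x axes (14 mm wide, 6 mm high, reaching 46 mm from the axis). Origin: centre of its underside, z up. A half turn gives the same fit. Gripped by the bar on its top.
- cap_grip (a point): Middle of the cap's black grip bar, 61 mm above its underside. The bar lies along the cap's x axis (over the lugs): 54 mm long, 16 mm thick (y), from 48 to 74 mm above the underside.
- tin_round: Bystander: round tin, 86 mm across, 40 mm high, origin at its underside. Leave it.
- weight_big: Bystander: brass weight 44 mm across, 50 mm high, origin at its underside. Leave it.
- weight_small: Bystander: brass weight 34 mm across, 40 mm high, origin at its underside. Leave it.
- jar_of_capers: Bystander: glass preserve jar 69 mm across, 80 mm high, origin at its underside. Leave it.
Not all that is in view belongs to the job. Leave any turquoise look-alike of the cap alone. There is more than one size of the burr; the one meant has the size given above.

How it is judged:
By the outcome, as a careful person would: the job done as asked, in the order asked, and still so for the second after the job is handed in, while the arm keeps its last pose, push and grip.
It also fails if it takes over 56 s, if anything falls off the work surface, if the arm or the gripper's body presses on something with over 40 N, if the wrist force passes 120 N, or if a joint passes its speed limit or range.

## Working session

There is one attempt and no reset: what is moved stays moved. The work goes in short steps, Python scripts to look and compute and a tool call to move; the robot and the scene stay as the last step left them, time stands still between calls to the robot, and variables do not carry over. Pictures are saved under pics/ and viewed, at most 10 in all, crops included, and the job is handed in when it is done.

Besides the shell and the picture viewer there is one more tool, called by a JSON object that holds its "method" and its "body", one argument or row to a line. carry_out: Moves the arm, as the interface text tells. Its arguments: {"type":"object","properties":{"plan":{"type":"array","items":{"type":"object","properties":{"travel":{"type":"array","items":{"type":"number"}},"angular":{"type":"array","items":{"type":"number"}},"grip":{"type":"number"}}}},"grip_force":{"type":"number"}},"required":["plan"]}

```bash
ls; mkdir -p pics; cat > h.py <<'E'
import numpy as np, cv2
from workcell import monitor, cams, ticket
def snap(n,f):
    c=cams.camera(n); cv2.imwrite(f'pics/{f}.png',c['frame'][:,:,::-1]); np.savez(f'pics/{f}.npz',**{k:c[k] for k in('frame','mtx','view')}); return c
def ld(f): return np.load(f'pics/{f}.npz')
def world(c,u,v,z):
    K,V=c['mtx'],c['view']; d=np.linalg.solve(K,[u,v,1.]); d=np.array([d[0],-d[1],-d[2]])
    R,t=V[:3,:3],V[:3,3]; o=-R.T@t; w=R.T@d; return o+w*(z-o[2])/w[2]
def pix(c,p):
    q=c['view'][:3,:3]@np.array(p,float)+c['view'][:3,3]; q=c['mtx']@np.array([q[0],-q[1],-q[2]]); return q[:2]/q[2]
def crop(f,x0,y0,x1,y1,s,out):
    im=cv2.imread(f'pics/{f}.png')[y0:y1,x0:x1]; cv2.imwrite(f'pics/{out}.png',cv2.resize(im,None,fx=s,fy=s,interpolation=cv2.INTER_CUBIC))
E
python3 - <<'E'
from h import *
for n in('scene','top'):
    c=snap(n,n+'0'); V=c['view']; print(n,c.keys(),c['mtx'].tolist(),-V[:3,:3].T@V[:3,3],V[:3,:3].tolist())
print(monitor.get_obs())
E
```

```text
pics
scene dict_keys(['frame', 'mtx', 'view']) [[545.3931476891087, 0.0, 314.39500578134295], [0.0, 545.3931476891087, 249.7930194827608], [0.0, 0.0, 1.0]] [-0.01822563 -0.8155936   0.53104498] [[0.8373960026077094, -0.5461867833279642, 0.021164416705420686], [0.20931025787309346, 0.3561955541961398, 0.9106667574475331], [-0.5049328180716008, -0.7581587728759435, 0.41259922969573687]]
top dict_keys(['frame', 'mtx', 'view']) [[474.4974571828338, 0.0, 312.572192970959], [0.0, 474.4974571828338, 243.06477477138193], [0.0, 0.0, 1.0]] [0.34207232 0.02218305 1.0088387 ] [[-0.09143637904415068, -0.9957978188502546, -0.005108087741034233], [0.9727306831745881, -0.090413939475706, 0.2135891794056582], [-0.21315348131802458, 0.014561027489812884, 0.9769102158747482]]
{'time': 0.1, 'q': array([6.68649854e+01, 5.00900815e+00, 1.00389787e+01, 9.50994125e+01,
       2.52221362e-04, 9.00018938e+01]), 'qd': array([-0.06605991, -0.08952165,  0.11877779, -0.03296264,  0.01932305,
        0.04051478]), 'joint_efforts': array([ 1.41469704e-04, -5.21562266e+01,  4.65654016e+01,  1.58934260e-02,
       -2.76966853e-05, -3.45791193e-06]), 'ee_pos': array([0.21601874, 0.50559552, 0.24164365]), 'tcp_rot': array([-1.79930558e+02, -2.49925906e-04,  1.56863091e+02]), 'wrist_force': array([-0.48532212, -0.23489007,  0.2100583 ]), 'torque': array([-0.01935302, -0.01527505,  0.0541398 ]), 'grasp_force': 0.0, 'opening': 0.08532870254600936}
```

View pics/top0.png

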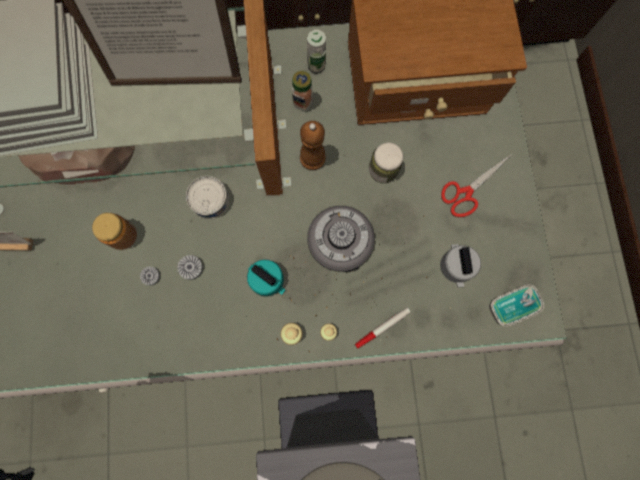

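View pics/scene0.png

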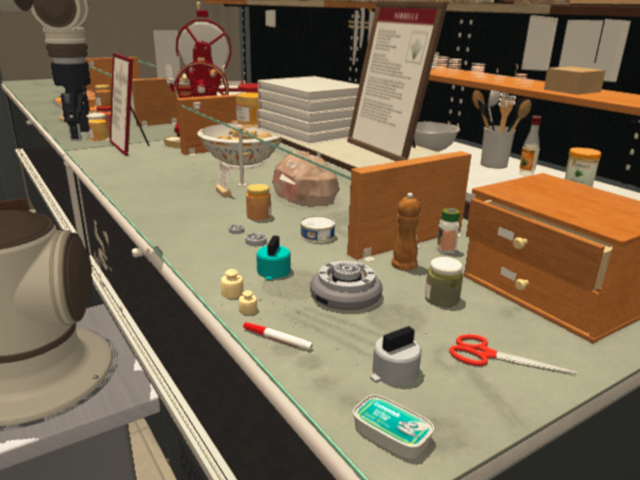

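Top view: grinder at (341,237), grey cap at (462,263), turquoise look-alike cap at (265,278), burr candidates at (189,267) (larger) and (149,276) (smaller). I'll confirm these in enlarged crops, with sizes computed.

```bash
python3 - <<'E'
from h import *
c=ld('top0')
for n,u,v,z in [('burrBig',189,267,.014),('burrSmall',149,276,.014),('cap',465,261,.074),('grinder',341,234,.074),('bar l',461,249,.074)]: print(n,world(c,u,v,z))
print([np.linalg.norm(pix(c,world(c,u,v,.014)+[0,.026,0])-pix(c,world(c,u,v,.014)-[0,.026,0])) for u,v in((189,267),(149,276))])
im=cv2.imread('pics/top0.png')
a=cv2.resize(im[245:295,130:210],None,fx=5,fy=5,interpolation=cv2.INTER_CUBIC)
b=cv2.resize(im[230:296,425:505],None,fx=5,fy=5,interpolation=cv2.INTER_CUBIC)
g=cv2.resize(im[197:277,300:380],None,fx=5,fy=5,interpolation=cv2.INTER_CUBIC)
o=np.zeros((600,800,3),np.uint8); o[:250,:400]=a; o[260:590,:400]=b; o[:400,400:]=g
cv2.imwrite('pics/crop1.png',o)
E
```

```text
burrBig [0.53158689 0.27366072 0.014     ]
burrSmall [0.52009885 0.35882225 0.014     ]
cap [ 0.48136872 -0.29147582  0.074     ]
grinder [ 0.55942646 -0.05077599  0.074     ]
bar l [ 0.50631451 -0.28739685  0.074     ]
[np.float64(24.55485730993723), np.float64(24.675621780732325)]
```

View pics/crop1.png

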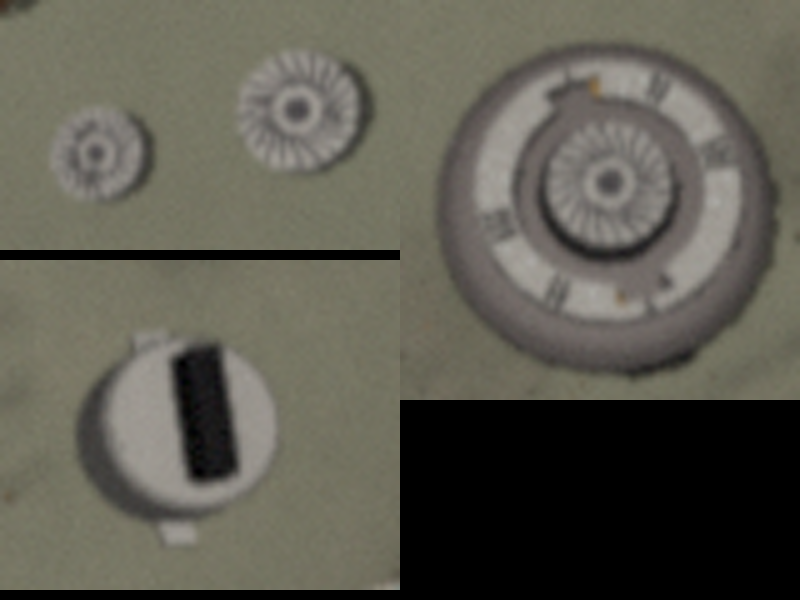

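Confirmed: the right burr (189.6,266.6) spans 24.8 px, which matches 52 mm (expected 24.6). The left one is about 20 px (42 mm), so it's the wrong size. The cap is the grey one, with its bar centre at (465.6,260.2) and lugs at (455,246) and (460.5,284). The grinder's single ticks are at crop (571,75) and (650,303). Next I'll overlay models in both cameras to refine the poses.

```bash
cat >> h.py <<'E'
def circ(p,r,n=90):
    a=np.linspace(0,2*np.pi,n); return np.c_[p[0]+r*np.cos(a),p[1]+r*np.sin(a),np.full(n,p[2])]
def box(p,yaw,lx,ly,z):
    e=np.array([[1,1],[-1,1],[-1,-1],[1,-1],[1,1]])*[lx/2,ly/2]; c,s=np.cos(np.radians(yaw)),np.sin(np.radians(yaw))
    return np.c_[e@np.array([[c,s],[-s,c]])+p[:2],np.full(5,z)]
def overlay(f,x0,y0,w,h,s,curves):
    c=ld(f); im=cv2.resize(c['frame'][y0:y0+h,x0:x0+w,::-1],None,fx=s,fy=s,interpolation=cv2.INTER_CUBIC)
    for P,col in curves:
        q=np.array([(pix(c,p)-[x0,y0]+.5)*s-.5 for p in P]); cv2.polylines(im,[np.round(q*8).astype(int)],False,col,1,cv2.LINE_AA,3)
    return im
E
cat > fit.py <<'E'
from h import *
c=ld('top0')
P=lambda X,Y,x0,y0,ox,oy,z: world(c,x0+(X-ox+.5)/5-.5,y0+(Y-oy+.5)/5-.5,z)
burr=P(300,110,130,245,0,0,.014)
barc=P(205,413,425,230,0,260,.074); b1,b2=P(197,348,425,230,0,260,.074),P(213,480,425,230,0,260,.074)
l1,l2=P(150,341,425,230,0,260,.006),P(178,532,425,230,0,260,.006)
g60=P(610,183,300,197,400,0,.060); g49=P(609.5,188.5,300,197,400,0,.049)
t1,t2=P(571,75,300,197,400,0,.049),P(650,303,300,197,400,0,.049)
d1,d2=P(657,85,300,197,400,0,.049),P(557,293,300,197,400,0,.049)
ang=lambda a,b: np.degrees(np.arctan2(*(a-b)[1::-1]))
E
python3 - <<'E'
from fit import *
print('burr',burr,'cap bar',barc,ang(b1,b2),'lugs',(l1+l2)/2,ang(l1,l2),np.linalg.norm(l1-l2))
print('g',g60,g49,(t1+t2)/2,ang(t1,t2),np.linalg.norm(t1-t2),'dbl',ang(d1,d2))
G=(g60+g49)/2; cap=(barc+(l1+l2)/2)/2; yc=ang(l1,l2); yg=ang(t1,t2)
R,Gn,B=(0,0,255),(0,255,0),(255,0,0)
z=lambda p,h:np.array([p[0],p[1],h])
cg=[(circ(z(G,.049),.055),R),(circ(z(G,.049),.040),Gn),(circ(z(G,.06),.026),B),(box(G,yg,.1,.02,.049),R),(circ(z(G,0),.072),Gn)]
cb=[(circ(z(burr,.014),.026),R),(circ(z(burr,0),.026),Gn)]
cc=[(circ(z(cap,.048),.037),R),(box(cap,yc,.092,.014,.006),Gn),(box(cap,yc,.054,.016,.074),R),(circ(z(cap,0),.037),B)]
o=np.zeros((600,800,3),np.uint8)
c2=ld('scene0')
o[:270,:250]=cv2.resize(overlay('top0',300,197,83,90,3,cg),(250,270)); o[:270,260:510]=overlay('top0',165,240,50,54,5,cb); o[:270,520:795]=overlay('top0',435,235,55,54,5,cc)
for k,(p,h,cu) in enumerate([(G,.03,cg),(burr,.007,cb),(cap,.03,cc)]):
    u,v=pix(c2,z(p,h)).astype(int); s=[3,5,4][k]; w,hh=260//s,300//s
    im=overlay('scene0',u-w//2,v-hh//2,w,hh,s,cu); o[280:280+im.shape[0],k*265:k*265+im.shape[1]]=im
cv2.imwrite('pics/ov1.png',o)
E
```

```text
burr [0.53233082 0.27235786 0.014     ] cap bar [ 0.48286358 -0.2929263   0.074     ] -2.3616036588727245 lugs [ 0.48498394 -0.29678761  0.006     ] -0.710447619354398 0.08305964713572855
g [ 0.5642486  -0.05327241  0.06      ] [ 0.56450533 -0.05369476  0.049     ] [ 0.56478557 -0.05396653  0.049     ] 12.695871044777801 0.10242845548644575 dbl -30.921382931647496
```

View pics/ov1.png

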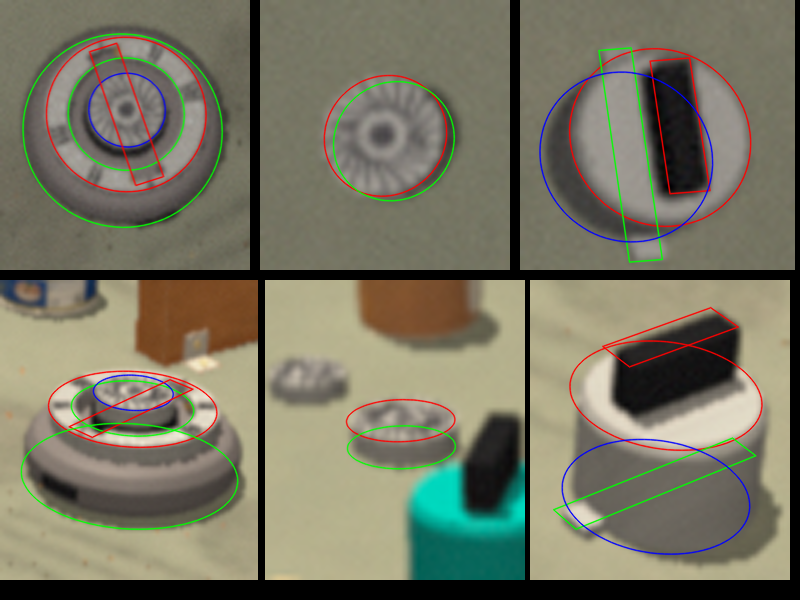

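Top-camera overlays fit well. The scene camera shows the same few-mm offset on every object, which is its calibration error, so relative positions hold. Poses: grinder (0.5645,-0.0535) with yaw about 13°, burr (0.532,0.272), cap (0.484,-0.295) with yaw about -1°. Moving above the burr.

{"method": "carry_out", "body": {
  "plan": [
    {"travel": [0.9,-0.667,0],"angular": [0,0,-1],"grip": 1},
    {"travel": [0.9,-0.667,0],"angular": [0,0,-1],"grip": 1},
    {"travel": [0.9,-0.667,0],"angular": [0,0,-1],"grip": 1},
    {"travel": [0.9,-0.667,0],"angular": [0,0,-1],"grip": 1},
    {"travel": [0.9,-0.667,0],"angular": [0,0,-1],"grip": 1},
    {"travel": [0.9,-0.667,0],"angular": [0,0,-1],"grip": 1},
    {"travel": [0.9,-0.667,0],"angular": [0,0,-1],"grip": 1},
    {"travel": [0.9,-0.667,0],"angular": [0,0,-1],"grip": 1}
  ]
}}

```text
time: 0.77
ee_pos: [0.4852, 0.3056, 0.242]
tcp_rot: [-180.0, -0.0, 128.2]
wrist_force: [1.6, 1.0, 0.4]
opening: 0.0855
grasp_force: 0.0
```

{"method": "carry_out", "body": {
  "plan": [
    {"travel": [0.153,-0.113,-0.5],"angular": [0,0,-1],"grip": 1},
    {"travel": [0.153,-0.113,-0.5],"angular": [0,0,-1],"grip": 1},
    {"travel": [0.153,-0.113,-0.5],"angular": [0,0,-1],"grip": 1},
    {"travel": [0.153,-0.113,-0.5],"angular": [0,0,-1],"grip": 1},
    {"travel": [0.153,-0.113,-0.5],"angular": [0,0,-1],"grip": 1},
    {"travel": [0.153,-0.113,-0.5],"angular": [0,0,-1],"grip": 1}
  ]
}}

```text
time: 1.27
ee_pos: [0.5288, 0.2724, 0.0905]
tcp_rot: [-179.8, 0.1, 99.7]
wrist_force: [0.5, -0.2, 0.5]
opening: 0.0856
grasp_force: 0.0
```

```bash
python3 - <<'E'
from fit import *
snap('top','top1'); snap('scene','scene1'); o=monitor.get_obs(); print(o['ee_pos'],o['tcp_rot'],o['q'])
b=(burr[0],burr[1]); z=lambda h:(b[0],b[1],h); e=o['ee_pos']
cu=[(circ(z(.014),.026),(0,0,255)),(circ(e,.003),(255,0,0))]
u,v=pix(ld('top1'),e).astype(int); u2,v2=pix(ld('scene1'),e).astype(int)
im=np.hstack([overlay('top1',u-38,v-50,76,100,5,cu),np.zeros((500,10,3),np.uint8),overlay('scene1',u2-38,v2-50,76,100,5,cu)]); cv2.imwrite('pics/v2.png',im)
E
```

```text
[0.53011518 0.27409583 0.09434947] [ 1.79893776e+02 -4.49235019e-02  9.97610213e+01] [2.73362689e+01 1.08877327e+01 2.94472000e-01 7.92919086e+01
 1.07512470e-02 1.07575300e+02]
```

View pics/v2.png

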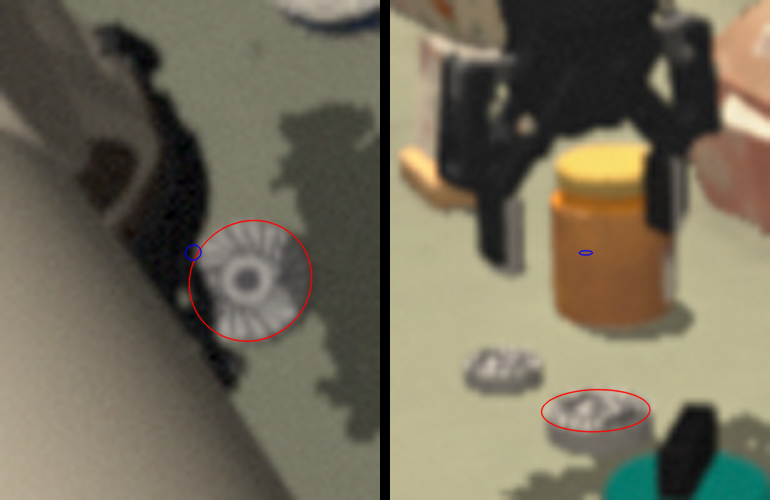

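Scene crop: fingertips straddle the burr direction symmetrically about the projected TCP (586,253), and the burr's top centre (600,413) sits about 1 px from the overlay. Descending and gripping.

{"method": "carry_out", "body": {
  "plan": [
    {"travel": [0.004,-0.002,-0.13],"angular": [0,0,0],"grip": 1},
    {"travel": [0.004,-0.002,-0.2],"angular": [0,0,0],"grip": 1},
    {"travel": [0.004,-0.002,-0.24],"angular": [0,0,0],"grip": 1},
    {"travel": [0.004,-0.002,-0.26],"angular": [0,0,0],"grip": 1},
    {"travel": [0.004,-0.002,-0.26],"angular": [0,0,0],"grip": 1},
    {"travel": [0.004,-0.002,-0.26],"angular": [0,0,0],"grip": 0.4},
    {"travel": [0.004,-0.002,-0.26],"angular": [0,0,0],"grip": 0.4},
    {"travel": [0.004,-0.002,-0.26],"angular": [0,0,0],"grip": 0.4}
  ],
  "grip_force": 40
}}

```text
time: 2.03
ee_pos: [0.5318, 0.2733, 0.016]
tcp_rot: [179.9, -0.0, 99.6]
wrist_force: [-0.4, 0.1, 0.4]
opening: 0.0597
grasp_force: 0.0
```

{"method": "carry_out", "body": {
  "plan": [
    {"travel": [0,0,0],"angular": [0,0,0],"grip": -0.2},
    {"travel": [0,0,0],"angular": [0,0,0],"grip": -0.2},
    {"travel": [0,0,0],"angular": [0,0,0],"grip": -0.2},
    {"travel": [0,0,0],"angular": [0,0,0],"grip": -0.2},
    {"travel": [0,0,0],"angular": [0,0,0],"grip": -0.2},
    {"travel": [0,0,0],"angular": [0,0,0],"grip": -0.2}
  ]
}}

```text
time: 2.53
ee_pos: [0.5319, 0.2732, 0.0161]
tcp_rot: [179.9, -0.0, 99.6]
wrist_force: [-0.2, -1.0, 8.0]
opening: 0.05
grasp_force: 40.2
```

{"method": "carry_out", "body": {
  "plan": [
    {"travel": [0,0,0.05],"angular": [0,0,0],"grip": -0.2},
    {"travel": [0,0,0.18],"angular": [0,0,0],"grip": -0.2},
    {"travel": [0,0,0.3],"angular": [0,0,0],"grip": -0.2},
    {"travel": [0,0,0.4],"angular": [0,0,0],"grip": -0.2},
    {"travel": [0,0,0.48],"angular": [0,0,0],"grip": -0.2},
    {"travel": [0,0,0.48],"angular": [0,0,0],"grip": -0.2},
    {"travel": [0,0,0.48],"angular": [0,0,0],"grip": -0.2}
  ]
}}

```text
time: 3.12
ee_pos: [0.5317, 0.2731, 0.1599]
tcp_rot: [179.8, -0.1, 99.6]
wrist_force: [-0.2, -0.5, -2.0]
opening: 0.0493
grasp_force: 42.3
```

{"method": "carry_out", "body": {
  "plan": [
    {"travel": [0.01,-0.1,0],"angular": [0,0,-0.2],"grip": -0.2},
    {"travel": [0.03,-0.22,0],"angular": [0,0,-0.4],"grip": -0.2},
    {"travel": [0.045,-0.35,0],"angular": [0,0,-0.6],"grip": -0.2},
    {"travel": [0.06,-0.48,0],"angular": [0,0,-0.8],"grip": -0.2},
    {"travel": [0.075,-0.61,0],"angular": [0,0,-1],"grip": -0.2},
    {"travel": [0.09,-0.74,0],"angular": [0,0,-1],"grip": -0.2},
    {"travel": [0.1,-0.86,0],"angular": [0,0,-1],"grip": -0.2},
    {"travel": [0.108,-0.97,0],"angular": [0,0,-1],"grip": -0.2}
  ]
}}

```text
time: 3.78
ee_pos: [0.5625, -0.0204, 0.1564]
tcp_rot: [-179.9, 0.0, 70.9]
wrist_force: [-0.1, 0.1, -2.2]
opening: 0.0494
grasp_force: 42.2
```

{"method": "carry_out", "body": {
  "plan": [
    {"travel": [0,-0.08,0],"angular": [0,0,-0.2],"grip": -0.2},
    {"travel": [0,-0.119,0],"angular": [0,0,-0.4],"grip": -0.2},
    {"travel": [0,-0.119,-0.05],"angular": [0,0,-0.6],"grip": -0.2},
    {"travel": [0,-0.119,-0.13],"angular": [0,0,-0.8],"grip": -0.2},
    {"travel": [0,-0.119,-0.18],"angular": [0,0,-1],"grip": -0.2},
    {"travel": [0,-0.119,-0.18],"angular": [0,0,-1],"grip": -0.2},
    {"travel": [0,-0.119,-0.18],"angular": [0,0,-1],"grip": -0.2},
    {"travel": [0,-0.119,-0.18],"angular": [0,0,-1],"grip": -0.2}
  ]
}}

```text
time: 4.45
ee_pos: [0.5634, -0.0538, 0.1045]
tcp_rot: [-180.0, 0.0, 42.5]
wrist_force: [-0.1, 0.1, -1.3]
opening: 0.0492
grasp_force: 42.2
```

```bash
python3 - <<'E'
from fit import *
snap('top','top2'); snap('scene','scene2'); o=monitor.get_obs(); print(o['ee_pos'],o['tcp_rot'],o['opening'],o['wrist_force'])
e=o['ee_pos']; G=(g60+g49)/2; s=(G[0],G[1],.06)
d=e[2]-.0161
cu=[(circ((e[0],e[1],d),.026),(0,0,255)),(circ((e[0],e[1],d+.014),.026),(0,255,255)),(circ(s,.026),(255,0,0)),(circ((G[0],G[1],.049),.055),(0,255,0))]
u,v=pix(ld('top2'),s).astype(int); u2,v2=pix(ld('scene2'),s).astype(int)
im=np.hstack([overlay('top2',u-38,v-50,76,100,5,cu),np.zeros((500,10,3),np.uint8),overlay('scene2',u2-38,v2-60,76,100,5,cu)]); cv2.imwrite('pics/v3.png',im)
E
```

```text
[ 0.56392691 -0.05382909  0.10535921] [ 1.79936575e+02 -5.78670182e-02  4.24066548e+01] 0.04939721140434554 [-0.06639502 -0.11376135 -1.09748615]
```

View pics/v3.png

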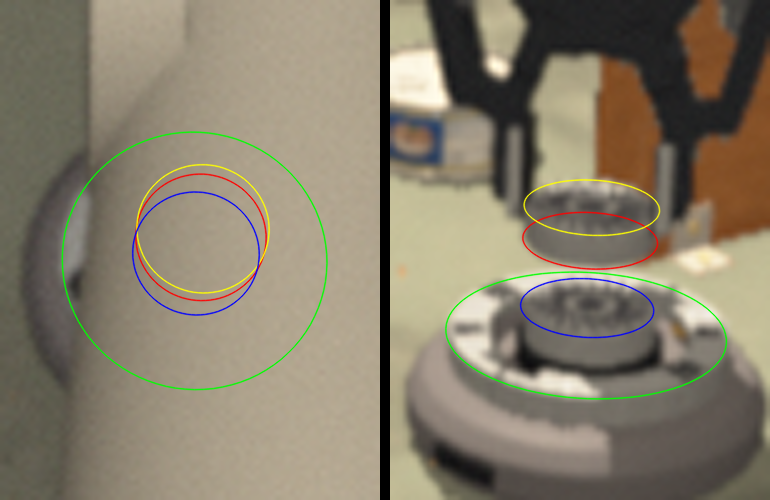

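Scene crop: the held burr (centre ~590,235) is level and lies right over the lower burr (centre ~589,306). It matches the TCP-based model within about 1 px. Lowering.

{"method": "carry_out", "body": {
  "plan": [
    {"travel": [0.002,0.001,-0.03],"angular": [0,0,0],"grip": -0.2},
    {"travel": [0.002,0.001,-0.06],"angular": [0,0,0],"grip": -0.2},
    {"travel": [0.002,0.001,-0.08],"angular": [0,0,0],"grip": -0.2},
    {"travel": [0.002,0.001,-0.09],"angular": [0,0,0],"grip": -0.2},
    {"travel": [0.002,0.001,-0.095],"angular": [0,0,0],"grip": -0.2},
    {"travel": [0.002,0.001,-0.095],"angular": [0,0,0],"grip": -0.2},
    {"travel": [0.002,0.001,-0.095],"angular": [0,0,0],"grip": -0.2},
    {"travel": [0.002,0.001,-0.095],"angular": [0,0,0],"grip": -0.2}
  ]
}}

```text
time: 5.22
ee_pos: [0.5636, -0.0535, 0.0762]
tcp_rot: [-180.0, 0.0, 42.3]
wrist_force: [-4.5, 1.6, 5.4]
opening: 0.0493
grasp_force: 42.8
```

{"method": "carry_out", "body": {
  "plan": [
    {"travel": [0,0,0],"angular": [0,0,0],"grip": 0.3},
    {"travel": [0,0,0],"angular": [0,0,0],"grip": 0.5},
    {"travel": [0,0,0],"angular": [0,0,0],"grip": 0.6},
    {"travel": [0,0,0],"angular": [0,0,0],"grip": 0.6},
    {"travel": [0,0,0.1],"angular": [0,0,0],"grip": 0.6},
    {"travel": [0,0,0.2],"angular": [0,0,0],"grip": 0.6},
    {"travel": [0,0,0.3],"angular": [0,0,0],"grip": 0.6},
    {"travel": [0,0,0.35],"angular": [0,0,0],"grip": 0.6}
  ]
}}

```text
time: 5.88
ee_pos: [0.5648, -0.0537, 0.1846]
tcp_rot: [179.8, -0.2, 42.3]
wrist_force: [1.1, -0.6, 0.4]
opening: 0.0684
grasp_force: 0.0
```

{"method": "carry_out", "body": {
  "plan": [
    {"travel": [-0.08,-0.1,0],"angular": [0,0,-0.25],"grip": 0.6},
    {"travel": [-0.15,-0.23,0],"angular": [0,0,-0.5],"grip": 0.6},
    {"travel": [-0.2,-0.36,0],"angular": [0,0,-0.75],"grip": 0.6},
    {"travel": [-0.24,-0.49,0],"angular": [0,0,-1],"grip": 0.6},
    {"travel": [-0.27,-0.62,0],"angular": [0,0,-1],"grip": 0.6},
    {"travel": [-0.27,-0.74,0],"angular": [0,0,-1],"grip": 0.6},
    {"travel": [-0.27,-0.803,0],"angular": [0,0,-1],"grip": 0.6},
    {"travel": [-0.27,-0.803,0],"angular": [0,0,-1],"grip": 0.6}
  ]
}}

```text
time: 6.55
ee_pos: [0.4824, -0.2981, 0.1802]
tcp_rot: [180.0, 0.0, 13.4]
wrist_force: [0.2, -0.2, 0.1]
opening: 0.0682
grasp_force: 0.0
```

{"method": "carry_out", "body": {
  "plan": [
    {"travel": [0,0,0],"angular": [0,0,-0.2],"grip": 0.6},
    {"travel": [0,0,0],"angular": [0,0,-0.4],"grip": 0.6},
    {"travel": [0,0,0],"angular": [0,0,-0.52],"grip": 0.6},
    {"travel": [0,0,0],"angular": [0,0,-0.52],"grip": 0.6},
    {"travel": [0,0,0],"angular": [0,0,-0.52],"grip": 0.6},
    {"travel": [0,0,0],"angular": [0,0,-0.52],"grip": 0.6}
  ]
}}

```text
time: 7.05
ee_pos: [0.4831, -0.2941, 0.1808]
tcp_rot: [-180.0, -0.0, -1.1]
wrist_force: [-1.0, -0.1, 0.6]
opening: 0.0685
grasp_force: 0.0
```

```bash
python3 - <<'E'
from fit import *
snap('top','top3'); snap('scene','scene3'); o=monitor.get_obs(); print(o['ee_pos'],o['tcp_rot'],o['opening'],o['wrist_force'])
G=(g60+g49)/2; s=(G[0],G[1],.06); c=(.484,-.295,.04)
u,v=pix(ld('top3'),s).astype(int); u2,v2=pix(ld('scene3'),s).astype(int); u3,v3=pix(ld('scene3'),c).astype(int)
G2=(circ((G[0],G[1],.074),.026),(0,0,255)); 
t=overlay('top3',u-24,v-24,48,48,8,[]); sc=overlay('scene3',u2-24,v2-28,48,48,8,[])
cs=overlay('scene3',u3-64,v3-34,128,68,3,[(circ(o['ee_pos'],.003),(0,0,255))])
im=np.zeros((600,780,3),np.uint8); im[:384,:384]=t; im[:384,390:774]=sc; im[390:594,:384]=cs; im[390:594,390:774]=overlay('top3',u+80,v-10,128,68,3,[])
print(u,v,u2,v2,u3,v3); cv2.imwrite('pics/v4.png',im)
E
```

```text
[ 0.48307113 -0.29423537  0.18077788] [-1.79995254e+02  8.45382163e-04 -1.17385117e+00] 0.06838989451862154 [-0.34784199 -0.5090651   0.68422736]
341 233 345 267 395 350
```

View pics/v4.png

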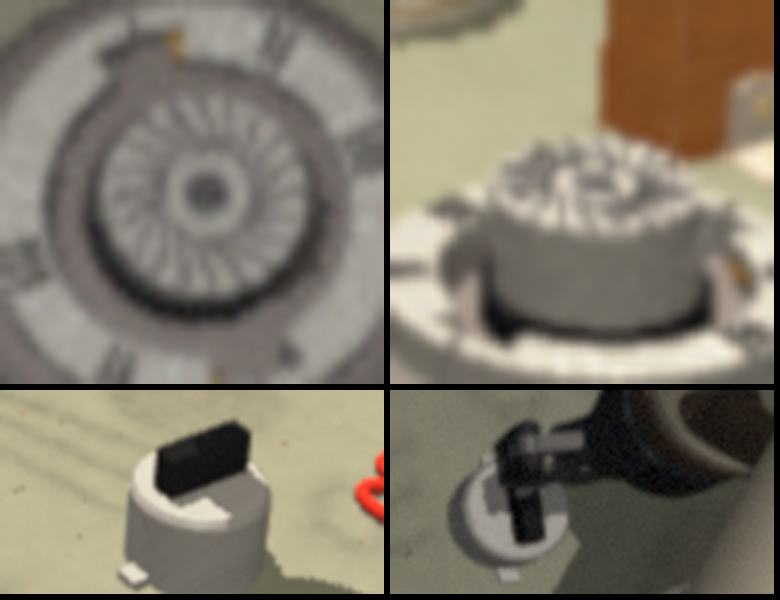

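Stack view: the upper burr sits flush on the lower with no step (top hub at crop (206,195); the side view edges run straight). The gripper is over the cap bar. Computing the gap yaw from all six tick marks.

```bash
python3 - <<'E'
from fit import *
c3=ld('top3')
Q=lambda X,Y:P(X,Y,300,197,400,0,.049); W=lambda X,Y:world(c3,317+(X+.5)/8-.5,209+(Y+.5)/8-.5,.049)
print([round(x,1) for x in (ang(Q(571,75),Q(650,303)),ang(Q(657,85),Q(557,293))+45,ang(Q(718,150),Q(497,225))+90, ang(W(277,42),W(118,362))+45,ang(W(368,148),W(22,262))+90)])
for a,b in [((657,85),(557,293)),((718,150),(497,225))]: print((Q(*a)+Q(*b))/2)
for a,b in [((277,42),(118,362)),((368,148),(22,262))]: print((W(*a)+W(*b))/2)
print('hub',world(c3,317+206.5/8-.5,209+195.5/8-.5,.074), (g60+g49)/2)
# polar unwrap of the lip region at z=49, r=42..54, mean brightness per degree
g=cv2.cvtColor(ld('top0')['frame'],cv2.COLOR_RGB2GRAY).astype(np.float32); c=ld('top0'); G=(g60+g49)/2
best=[]
for r in (.043,.045,.051,.053):
    a=np.arange(0,360,1.); m=np.array([pix(c,(G[0]+r*np.cos(np.radians(t)),G[1]+r*np.sin(np.radians(t)),.049)) for t in a],np.float32)
    v=cv2.remap(g,m[:,0].reshape(1,-1),m[:,1].reshape(1,-1),cv2.INTER_CUBIC)[0]
    print(r,'deg -6..34',v[np.arange(-6,35,2)].astype(int),'deg 174..214',v[np.arange(174,215,2)].astype(int))
E
```

```text
[np.float64(12.7), np.float64(14.1), np.float64(13.8), np.float64(13.4), np.float64(13.3)]
[ 0.56479105 -0.05287883  0.049     ]
[ 0.56504497 -0.05306459  0.049     ]
[ 0.56596063 -0.05351494  0.049     ]
[ 0.5648862  -0.05269765  0.049     ]
hub [ 0.56138052 -0.05365271  0.074     ] [ 0.56437696 -0.05348358  0.0545    ]
0.043 deg -6..34 [146 143 138 125 112 103  97  95  97 100 100  97  96  92  90  91  94 111
 128 141 146] deg 174..214 [150 142 124 110 107 109 109 110 108 110 109 108 109 105  97  85  98 123
 141 152 155]
0.045 deg -6..34 [152 148 139 121 108  98  89  85  84  87  90  84  79  75  76  78  85 110
 138 147 152] deg 174..214 [153 142 120 103 102 110 108 113 111 108 108 111 110 102  91  80  87 116
 141 152 156]
0.051 deg -6..34 [152 147 142 137 136 139 142 141 134 121 104 121 137 138 136 138 141 147
 151 155 153] deg 174..214 [154 155 150 148 147 151 151 145 129 106 113 135 147 149 142 147 144 148
 150 155 154]
0.053 deg -6..34 [143 141 143 145 144 144 146 143 138 124 114 133 141 145 145 144 150 149
 152 150 149] deg 174..214 [143 145 147 146 142 144 147 140 118  96 100 130 140 140 140 138 136 142
 142 138 139]
```

Tick yaw agrees on 13.5°. The hub, though, hints at a possible ~3 mm offset of the upper burr in x, so I'll check it numerically with outline fits before and after placing, in both cameras.

```bash
python3 - <<'E'
from fit import *
from scipy.optimize import minimize
def fit(f,p0,z,arc=(0,360),r=.026):
    c=ld(f); g=cv2.GaussianBlur(cv2.cvtColor(c['frame'],cv2.COLOR_RGB2GRAY).astype(np.float32),(0,0),.8)
    a=np.radians(np.arange(*arc,3.))
    def S(x,y,rr):
        m=np.array([pix(c,(x+rr*np.cos(t),y+rr*np.sin(t),z)) for t in a],np.float32)
        return cv2.remap(g,m[:,:1],m[:,1:],cv2.INTER_LINEAR).mean()
    xs=np.arange(-.006,.0061,.001); s=np.array([[S(p0[0]+i,p0[1]+j,r-.0015)-S(p0[0]+i,p0[1]+j,r+.0015) for j in xs] for i in xs])
    i,j=np.unravel_index(s.argmax(),s.shape); w=np.clip(s-s.max()*.85,0,None); return (np.round([p0[0]+(w.sum(1)@xs)/w.sum(),p0[1]+(w.sum(0)@xs)/w.sum()],4),round(float(s.max()),1),(xs[i],xs[j]))
G=(g60+g49)/2
print('top lower',fit('top0',G,.060),'top upper',fit('top3',G,.074), 'scene lower',fit('scene0',G,.06),'scene upper',fit('scene3',G,.074))
print('top loose',fit('top0',burr,.014),'scene loose',fit('scene0',burr,.014))
# foot-free check: collar outer r=.055 z=.049
for f in('top0','top3','scene0','scene3'): print(f,fit(f,G,.049,r=.055))
print([pix(ld('top3'),(G[0],G[1],h)) for h in(.06,.074)])
E
```

```text
top lower (array([ 0.564 , -0.0527]), 26.2, (np.float64(-0.001), np.float64(0.001))) top upper (array([ 0.5611, -0.0531]), 28.9, (np.float64(-0.003), np.float64(0.0))) scene lower (array([ 0.5656, -0.054 ]), 11.9, (np.float64(0.001), np.float64(-0.001))) scene upper (array([ 0.5639, -0.0535]), 7.1, (np.float64(0.0), np.float64(0.0)))
top loose (array([0.5327, 0.2741]), 15.5, (np.float64(0.0), np.float64(0.002))) scene loose (array([nan, nan]), -0.3, (np.float64(0.006), np.float64(-0.006)))
top0 (array([ 0.5653, -0.053 ]), 22.6, (np.float64(0.001), np.float64(0.0)))
top3 (array([ 0.5653, -0.053 ]), 23.3, (np.float64(0.001), np.float64(0.0)))
scene0 (array([ 0.5665, -0.0531]), 16.4, (np.float64(0.002), np.float64(0.0)))
scene3 (array([ 0.5661, -0.0537]), 15.1, (np.float64(0.002), np.float64(0.0)))
[array([341.69567821, 233.13027755]), array([342.07455553, 231.51369048])]<stdin>:10: RuntimeWarning: invalid value encountered in scalar divide
```

The upper burr is about 2.2 mm off in -x (top camera −2.9, scene −1.7). I'll go back, regrip it along y, lift slightly, shift +2.2 mm and set it down.

{"method": "carry_out", "body": {
  "plan": [
    {"travel": [0.04,0.12,0],"angular": [0,0,0],"grip": 0.6},
    {"travel": [0.08,0.24,0],"angular": [0,0,0],"grip": 0.6},
    {"travel": [0.12,0.36,0],"angular": [0,0,0],"grip": 0.6},
    {"travel": [0.16,0.48,0],"angular": [0,0,0],"grip": 0.6},
    {"travel": [0.2,0.6,0],"angular": [0,0,0],"grip": 0.6},
    {"travel": [0.24,0.72,0],"angular": [0,0,0],"grip": 0.6},
    {"travel": [0.27,0.803,0],"angular": [0,0,0],"grip": 0.6},
    {"travel": [0.27,0.803,0],"angular": [0,0,0],"grip": 0.6}
  ]
}}

```text
time: 7.82
ee_pos: [0.5651, -0.0493, 0.1806]
tcp_rot: [-179.9, -0.0, -1.0]
wrist_force: [0.3, 0.5, -0.3]
opening: 0.0686
grasp_force: 0.0
```

{"method": "carry_out", "body": {
  "plan": [
    {"travel": [0,0,-0.1],"angular": [0,0,0],"grip": 0.6},
    {"travel": [0,0,-0.2],"angular": [0,0,0],"grip": 0.6},
    {"travel": [0,0,-0.28],"angular": [0,0,0],"grip": 0.6},
    {"travel": [0,0,-0.32],"angular": [0,0,0],"grip": 0.6},
    {"travel": [0,0,-0.343],"angular": [0,0,0],"grip": 0.6},
    {"travel": [0,0,-0.343],"angular": [0,0,0],"grip": 0.6},
    {"travel": [0,0,-0.343],"angular": [0,0,0],"grip": 0.6}
  ]
}}

```text
time: 8.4
ee_pos: [0.5645, -0.0538, 0.079]
tcp_rot: [180.0, -0.1, -1.3]
wrist_force: [-1.7, 0.7, -0.1]
opening: 0.0683
grasp_force: 0.0
```

{"method": "carry_out", "body": {
  "plan": [
    {"travel": [0,0.002,-0.007],"angular": [0,0,0],"grip": 0.3},
    {"travel": [0,0.002,-0.007],"angular": [0,0,0],"grip": 0.1},
    {"travel": [0,0.002,-0.007],"angular": [0,0,0],"grip": -0.2},
    {"travel": [0,0.002,-0.007],"angular": [0,0,0],"grip": -0.2},
    {"travel": [0,0.002,-0.007],"angular": [0,0,0],"grip": -0.2},
    {"travel": [0,0.002,-0.007],"angular": [0,0,0],"grip": -0.2},
    {"travel": [0,0.002,-0.007],"angular": [0,0,0],"grip": -0.2},
    {"travel": [0,0.002,-0.007],"angular": [0,0,0],"grip": -0.2}
  ],
  "grip_force": 30
}}

```text
time: 9.07
ee_pos: [0.5649, -0.0532, 0.0775]
tcp_rot: [180.0, -0.2, -1.3]
wrist_force: [-0.8, -0.5, 6.5]
opening: 0.0499
grasp_force: 30.8
```

{"method": "carry_out", "body": {
  "plan": [
    {"travel": [0,0,0.012],"angular": [0,0,0],"grip": -0.2},
    {"travel": [0,0,0.012],"angular": [0,0,0],"grip": -0.2},
    {"travel": [0.0075,0,0.012],"angular": [0,0,0],"grip": -0.2},
    {"travel": [0.0075,0,0.012],"angular": [0,0,0],"grip": -0.2},
    {"travel": [0.0075,0,0.012],"angular": [0,0,0],"grip": -0.2},
    {"travel": [0.0075,0,0.006],"angular": [0,0,0],"grip": -0.2},
    {"travel": [0.0075,0,0.002],"angular": [0,0,0],"grip": -0.2},
    {"travel": [0.0075,0,-0.001],"angular": [0,0,0],"grip": -0.2}
  ]
}}

```text
time: 9.73
ee_pos: [0.5664, -0.053, 0.0774]
tcp_rot: [180.0, -0.1, -1.3]
wrist_force: [-8.7, 1.0, 21.5]
opening: 0.0502
grasp_force: 33.4
```

{"method": "carry_out", "body": {
  "plan": [
    {"travel": [0,0,0],"angular": [0,0,0],"grip": -0.2},
    {"travel": [0,0,0],"angular": [0,0,0],"grip": -0.2}
  ]
}}

```text
time: 9.9
ee_pos: [0.5664, -0.053, 0.0774]
tcp_rot: [180.0, -0.1, -1.3]
wrist_force: [-6.5, 0.8, 14.5]
opening: 0.0498
grasp_force: 32.9
```

{"method": "carry_out", "body": {
  "plan": [
    {"travel": [0,0,0],"angular": [0,0,0],"grip": 0.3},
    {"travel": [0,0,0],"angular": [0,0,0],"grip": 0.5},
    {"travel": [0,0,0],"angular": [0,0,0],"grip": 0.5},
    {"travel": [0,0,0.1],"angular": [0,0,0],"grip": 0.5},
    {"travel": [0,0,0.2],"angular": [0,0,0],"grip": 0.5},
    {"travel": [0,0,0.3],"angular": [0,0,0],"grip": 0.5},
    {"travel": [0,0,0.35],"angular": [0,0,0],"grip": 0.5}
  ]
}}

```text
time: 10.48
ee_pos: [0.567, -0.0531, 0.1839]
tcp_rot: [180.0, -0.2, -1.3]
wrist_force: [-0.2, -0.6, 0.3]
opening: 0.064
grasp_force: 0.0
```

{"method": "carry_out", "body": {
  "plan": [
    {"travel": [-0.04,-0.12,0],"angular": [0,0,0],"grip": 0.2},
    {"travel": [-0.08,-0.24,0],"angular": [0,0,0],"grip": 0.2},
    {"travel": [-0.12,-0.36,0],"angular": [0,0,0],"grip": 0.2},
    {"travel": [-0.16,-0.48,0],"angular": [0,0,0],"grip": 0.2},
    {"travel": [-0.2,-0.6,0],"angular": [0,0,0],"grip": 0.2},
    {"travel": [-0.24,-0.72,0],"angular": [0,0,0],"grip": 0.2},
    {"travel": [-0.277,-0.807,0],"angular": [0,0,0],"grip": 0.2},
    {"travel": [-0.277,-0.807,0],"angular": [0,0,0],"grip": 0.2}
  ]
}}

```text
time: 11.15
ee_pos: [0.4812, -0.2992, 0.1799]
tcp_rot: [180.0, 0.1, -1.5]
wrist_force: [0.2, -0.2, -0.5]
opening: 0.0511
grasp_force: 0.0
```

```bash
cat >> h.py <<'E'
def fitc(f,p0,z,r=.026,n=6):
    c=ld(f); g=cv2.GaussianBlur(cv2.cvtColor(c['frame'],cv2.COLOR_RGB2GRAY).astype(np.float32),(0,0),.8)
    a=np.radians(np.arange(0,360,3.))
    def S(x,y,rr):
        m=np.array([pix(c,(x+rr*np.cos(t),y+rr*np.sin(t),z)) for t in a],np.float32)
        return cv2.remap(g,m[:,:1],m[:,1:],cv2.INTER_LINEAR).mean()
    xs=np.arange(-n,n+1)*.001; s=np.array([[S(p0[0]+i,p0[1]+j,r-.0015)-S(p0[0]+i,p0[1]+j,r+.0015) for j in xs] for i in xs])
    w=np.clip(s-s.max()*.85,0,None); return np.round([p0[0]+(w.sum(1)@xs)/w.sum(),p0[1]+(w.sum(0)@xs)/w.sum()],4)
E
python3 - <<'E'
from fit import *
snap('top','top4'); snap('scene','scene4'); o=monitor.get_obs(); print(o['ee_pos'],o['tcp_rot'],o['opening'])
G=(g60+g49)/2
print('upper top',fitc('top4',G,.074),'scene',fitc('scene4',G,.074))
print('cap top rim',fitc('top0',(.484,-.295),.048,.037),fitc('scene0',(.484,-.295),.048,.037))
u3,v3=pix(ld('scene4'),(.484,-.295,.06)).astype(int); u,v=pix(ld('scene4'),(.565,-.053,.06)).astype(int)
im=np.hstack([overlay('scene4',u3-35,v3-40,70,80,5,[(circ((.484,-.295,.048),.037),(0,0,255)),(box((.484,-.295),-1.2,.054,.016,.074),(0,255,0)),(box((.484,-.295),-1.2,.092,.014,.006),(0,255,0))]),overlay('scene4',u-32,v-32,64,57,7,[])]); cv2.imwrite('pics/v5.png',im)
E
```

```text
[ 0.48261559 -0.29596411  0.17999018] [-1.79969156e+02  3.31415774e-02 -1.40565139e+00] 0.05088070538151232
upper top [ 0.5628 -0.0527] scene [ 0.5661 -0.0538]
cap top rim [ 0.486  -0.2956] [ 0.4839 -0.2953]Traceback (most recent call last):
  File "<stdin>", line 7, in <module>
    return _nx.concatenate(arrs, 1, dtype=dtype, casting=casting)
           ~~~~~~~~~~~~~~~^^^^^^^^^^^^^^^^^^^^^^^^^^^^^^^^^^^^^^^
ValueError: all the input array dimensions except for the concatenation axis must match exactly, but along dimension 0, the array at index 0 has size 400 and the array at index 1 has size 399
```

Burr offset is now about 0.4 mm (top −1.2, scene +0.5), which is square. Cap centre is (0.4845,-0.2955), directly under the tool. Descending on the bar.

{"method": "carry_out", "body": {
  "plan": [
    {"travel": [0.001,0,-0.1],"angular": [0,0,0],"grip": 0.2},
    {"travel": [0.001,0,-0.2],"angular": [0,0,0],"grip": 0.2},
    {"travel": [0.001,0,-0.3],"angular": [0,0,0],"grip": 0.2},
    {"travel": [0.001,0,-0.36],"angular": [0,0,0],"grip": 0.2},
    {"travel": [0.001,0,-0.38],"angular": [0,0,0],"grip": 0.2},
    {"travel": [0.001,0,-0.385],"angular": [0,0,0],"grip": 0.2},
    {"travel": [0.001,0,-0.385],"angular": [0,0,0],"grip": 0.2},
    {"travel": [0.001,0,-0.385],"angular": [0,0,0],"grip": 0.2}
  ]
}}

```text
time: 11.92
ee_pos: [0.4844, -0.2951, 0.0666]
tcp_rot: [179.9, -0.1, -1.2]
wrist_force: [0.7, 0.1, 0.5]
opening: 0.0512
grasp_force: 0.0
```

```bash
python3 - <<'E'
from fit import *
snap('scene','scene5'); o=monitor.get_obs(); print(o['ee_pos'],o['tcp_rot'],o['opening'],o['wrist_force'])
u3,v3=pix(ld('scene5'),(.484,-.295,.06)).astype(int); u,v=pix(ld('scene5'),(.565,-.053,.06)).astype(int)
im=np.hstack([overlay('scene5',u3-38,v3-50,76,80,5,[(circ((.484,-.295,.048),.037),(0,0,255)),(circ(o['ee_pos'],.002),(255,0,0))]),overlay('scene5',u-20,v-30,40,50,8,[])]); cv2.imwrite('pics/v5.png',im)
E
```

```text
[ 0.48440273 -0.29531454  0.06672489] [ 1.79930748e+02 -1.24848414e-01 -1.24951446e+00] 0.05129232071338508 [-0.13017163  0.42999336  0.572833  ]
```

View pics/v5.png

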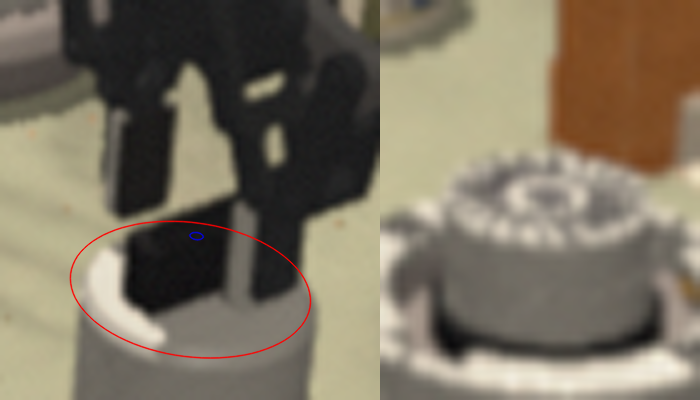

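The fingers straddle the bar (pads at (140,160) and (265,250), bar between), and the stacked burrs look flush. Lowering 5 mm and closing.

{"method": "carry_out", "body": {
  "plan": [
    {"travel": [0,0,-0.015],"angular": [0,0,0],"grip": 0},
    {"travel": [0,0,-0.017],"angular": [0,0,0],"grip": -0.3},
    {"travel": [0,0,-0.017],"angular": [0,0,0],"grip": -1},
    {"travel": [0,0,-0.017],"angular": [0,0,0],"grip": -1},
    {"travel": [0,0,-0.017],"angular": [0,0,0],"grip": -1},
    {"travel": [0,0,-0.017],"angular": [0,0,0],"grip": -1},
    {"travel": [0,0,-0.017],"angular": [0,0,0],"grip": -1},
    {"travel": [0,0,-0.017],"angular": [0,0,0],"grip": -1}
  ],
  "grip_force": 80
}}

```text
time: 12.63
ee_pos: [0.4835, -0.2952, 0.0601]
tcp_rot: [180.0, -0.0, -1.3]
wrist_force: [-0.7, -0.7, 0.8]
opening: 0.0148
grasp_force: 78.9
```

{"method": "carry_out", "body": {
  "plan": [
    {"travel": [0,0,0],"angular": [0,0,0],"grip": -1},
    {"travel": [0,0,0],"angular": [0,0,0],"grip": -1},
    {"travel": [0,0,0],"angular": [0,0,0],"grip": -1}
  ]
}}

```text
time: 12.88
ee_pos: [0.4835, -0.2952, 0.0601]
tcp_rot: [180.0, -0.0, -1.3]
wrist_force: [-1.1, -1.9, 2.0]
opening: 0.0145
grasp_force: 78.9
```

{"method": "carry_out", "body": {
  "plan": [
    {"travel": [0,0,0.05],"angular": [0,0,0],"grip": -1},
    {"travel": [0,0,0.15],"angular": [0,0,0],"grip": -1},
    {"travel": [0,0,0.25],"angular": [0,0,0],"grip": -1},
    {"travel": [0,0,0.33],"angular": [0,0,0],"grip": -1},
    {"travel": [0,0,0.36],"angular": [0,0,0],"grip": -1},
    {"travel": [0,0,0.36],"angular": [0,0,0],"grip": -1}
  ]
}}

```text
time: 13.38
ee_pos: [0.4844, -0.2955, 0.1698]
tcp_rot: [179.9, -0.2, -1.3]
wrist_force: [0.1, 0.1, -1.4]
opening: 0.0144
grasp_force: 78.7
```

{"method": "carry_out", "body": {
  "plan": [
    {"travel": [0.04,0.12,0],"angular": [0,0,0.1],"grip": -1},
    {"travel": [0.08,0.24,0],"angular": [0,0,0.2],"grip": -1},
    {"travel": [0.12,0.36,0],"angular": [0,0,0.3],"grip": -1},
    {"travel": [0.16,0.48,0],"angular": [0,0,0.4],"grip": -1},
    {"travel": [0.2,0.6,0],"angular": [0,0,0.517],"grip": -1},
    {"travel": [0.24,0.72,0],"angular": [0,0,0.517],"grip": -1},
    {"travel": [0.272,0.807,0],"angular": [0,0,0.517],"grip": -1},
    {"travel": [0.272,0.807,0],"angular": [0,0,0.517],"grip": -1}
  ]
}}

```text
time: 14.05
ee_pos: [0.5655, -0.0485, 0.165]
tcp_rot: [-179.9, 0.1, 13.8]
wrist_force: [-0.2, 0.5, -1.1]
opening: 0.0142
grasp_force: 78.9
```

{"method": "carry_out", "body": {
  "plan": [
    {"travel": [0,0,-0.02],"angular": [0,0,0],"grip": -1},
    {"travel": [0,0,-0.04],"angular": [0,0,0],"grip": -1},
    {"travel": [0,0,-0.04],"angular": [0,0,0],"grip": -1},
    {"travel": [0,0,-0.04],"angular": [0,0,0],"grip": -1},
    {"travel": [0,0,-0.04],"angular": [0,0,0],"grip": -1}
  ]
}}

```text
time: 14.47
ee_pos: [0.5647, -0.054, 0.1556]
tcp_rot: [-180.0, 0.0, 13.4]
wrist_force: [0.3, -0.3, -2.2]
opening: 0.0143
grasp_force: 78.9
```

```bash
python3 - <<'E'
from fit import *
snap('top','top6'); snap('scene','scene6'); o=monitor.get_obs(); e=o['ee_pos']; y=o['tcp_rot'][2]; print(e,o['tcp_rot'],o['opening'],o['wrist_force'])
h=e[2]-.0601; print('h',h,'rim scene',fitc('scene6',e,h+.048,.037),fitc('scene6',e,h,.037))
u,v=pix(ld('scene6'),(.566,-.053,.08)).astype(int)
R,Gn=(0,0,255),(0,255,0); G=(.566,-.0533)
cu=[(circ((e[0],e[1],h+.048),.037),R),(box(e,y,.092,.014,h),R),(circ((*G,.049),.055),Gn),(box(G,13.5,.098,.02,.049),Gn)]
A=overlay('scene6',u-40,v-50,80,100,6,[]); B=overlay('scene6',u-25,v-50,50,100,6,cu) 
cv2.imwrite('pics/v6.png',np.hstack([A,B]))
E
```

```text
[ 0.56501531 -0.05373003  0.15608649] [ 1.79992108e+02 -2.15580775e-02  1.34720466e+01] 0.014750727307229539 [ 0.06333384  0.43085908 -1.39081269]
h 0.09598649441708722 rim scene [ 0.5646 -0.0594] [nan nan]h.py:30: RuntimeWarning: invalid value encountered in scalar divide
  w=np.clip(s-s.max()*.85,0,None); return np.round([p0[0]+(w.sum(1)@xs)/w.sum(),p0[1]+(w.sum(0)@xs)/w.sum()],4)
```

View pics/v6.png

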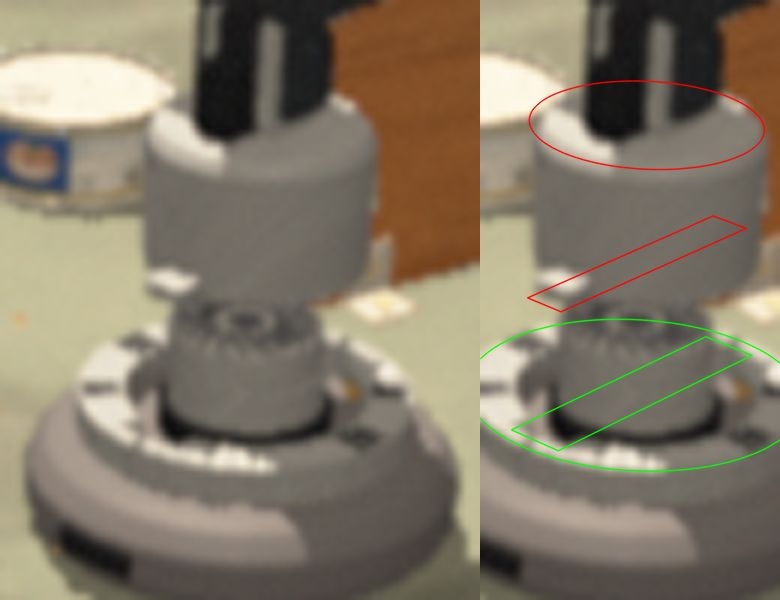

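Crop: cap held level over the stack, near lug at (173,282), cap centre about 1 mm right of the TCP model, so it's centred on the collar axis within about 1 mm. Lowering to just above the lip, then slowly through the gaps.

{"method": "carry_out", "body": {
  "plan": [
    {"travel": [0,0.001,-0.05],"angular": [0,0,0],"grip": -1},
    {"travel": [0,0.001,-0.1],"angular": [0,0,0],"grip": -1},
    {"travel": [0,0.001,-0.135],"angular": [0,0,0],"grip": -1},
    {"travel": [0,0.001,-0.145],"angular": [0,0,0],"grip": -1},
    {"travel": [0,0.001,-0.145],"angular": [0,0,0],"grip": -1},
    {"travel": [0,0.001,-0.145],"angular": [0,0,0],"grip": -1}
  ]
}}

```text
time: 15.07
ee_pos: [0.5652, -0.0528, 0.1129]
tcp_rot: [180.0, -0.0, 13.5]
wrist_force: [0.8, -0.7, -0.3]
opening: 0.0148
grasp_force: 78.9
```

{"method": "carry_out", "body": {
  "plan": [
    {"travel": [0,0,-0.005],"angular": [0,0,0],"grip": -1},
    {"travel": [0,0,-0.01],"angular": [0,0,0],"grip": -1},
    {"travel": [0,0,-0.015],"angular": [0,0,0],"grip": -1},
    {"travel": [0,0,-0.018],"angular": [0,0,0],"grip": -1},
    {"travel": [0,0,-0.018],"angular": [0,0,0],"grip": -1}
  ]
}}

```text
time: 15.48
ee_pos: [0.565, -0.0527, 0.1069]
tcp_rot: [-180.0, 0.0, 13.5]
wrist_force: [0.0, 0.1, -1.3]
opening: 0.0148
grasp_force: 78.9
```

No contact force with the underside at 46.8 mm, already below the lip top. Continuing down.

{"method": "carry_out", "body": {
  "plan": [
    {"travel": [0,-0.001,-0.01],"angular": [0,0,0],"grip": -1},
    {"travel": [0,-0.001,-0.018],"angular": [0,0,0],"grip": -1},
    {"travel": [0,-0.001,-0.026],"angular": [0,0,0],"grip": -1},
    {"travel": [0,-0.001,-0.031],"angular": [0,0,0],"grip": -1},
    {"travel": [0,-0.001,-0.034],"angular": [0,0,0],"grip": -1},
    {"travel": [0,-0.001,-0.034],"angular": [0,0,0],"grip": -1}
  ]
}}

```text
time: 15.98
ee_pos: [0.5649, -0.053, 0.0965]
tcp_rot: [-180.0, 0.0, 13.5]
wrist_force: [-0.4, 0.2, -1.4]
opening: 0.0146
grasp_force: 78.9
```

{"method": "carry_out", "body": {
  "plan": [
    {"travel": [0,0,-0.002],"angular": [0,0,0],"grip": -1},
    {"travel": [0,0,-0.003],"angular": [0,0,0],"grip": -1},
    {"travel": [0,0,-0.003],"angular": [0,0,0],"grip": -1},
    {"travel": [0,0,-0.003],"angular": [0,0,0],"grip": -1}
  ]
}}

```text
time: 16.32
ee_pos: [0.5651, -0.053, 0.0961]
tcp_rot: [180.0, -0.0, 13.5]
wrist_force: [0.0, -1.4, 0.7]
opening: 0.0147
grasp_force: 79.0
```

Light floor contact (force +2 N relative) with the underside at 36 mm, so it's fully down. Twisting clockwise.

{"method": "carry_out", "body": {
  "plan": [
    {"travel": [0,0,0],"angular": [0,0,-0.1],"grip": -1},
    {"travel": [0,0,0],"angular": [0,0,-0.2],"grip": -1},
    {"travel": [0,0.001,0],"angular": [0,0,-0.3],"grip": -1},
    {"travel": [0,0.001,0],"angular": [0,0,-0.4],"grip": -1},
    {"travel": [0,0.001,0],"angular": [0,0,-0.5],"grip": -1},
    {"travel": [0,0.001,0],"angular": [0,0,-0.6],"grip": -1},
    {"travel": [0,0.001,0],"angular": [0,0,-0.7],"grip": -1},
    {"travel": [0,0.001,0],"angular": [0,0,-0.8],"grip": -1}
  ]
}}

```text
time: 16.98
ee_pos: [0.564, -0.0613, 0.0986]
tcp_rot: [-177.8, -0.1, -7.1]
wrist_force: [11.7, 114.7, 11.1]
opening: 0.0145
grasp_force: 89.2
```

```bash
python3 -c "
from h import *
o=monitor.get_obs()
for k in('ee_pos','tcp_rot','torque','wrist_force','opening'): print(k,o[k])"
```

```text
ee_pos [ 0.56401565 -0.06132419  0.09856176]
tcp_rot [-1.77788863e+02 -1.02751123e-01 -7.12737466e+00]
torque [23.70611507 -2.28758198  1.18992594]
wrist_force [ 11.72132742 114.73125073  11.10898127]
opening 0.014466521471749191
```

```bash
python3 -c "
from h import *
o=monitor.get_obs(); print(o)"
```

```text
{'time': 16.9833, 'q': array([ -7.27307008,   6.83604542,  -3.8201167 ,  79.24671249,
         2.2113914 , 179.85419623]), 'qd': array([-15.62404146,  -0.79721947,  -0.76374682,  -0.19298287,
        26.29637086,   0.05017229]), 'joint_efforts': array([-58.87406945, -44.26258206,  40.81757069,  -3.22481185,
       -31.87074423,   1.12847384]), 'ee_pos': array([ 0.56401565, -0.06132419,  0.09856176]), 'tcp_rot': array([-1.77788863e+02, -1.02751123e-01, -7.12737466e+00]), 'wrist_force': array([ 11.72132742, 114.73125073,  11.10898127]), 'torque': array([23.70611507, -2.28758198,  1.18992594]), 'grasp_force': 89.190085514565, 'opening': 0.014466521471749191}
```

Joint 6 has hit its +180° limit (it runs opposite to yaw), so the tool pushed sideways. I'll back off at once: open the fingers, turn back, then regrip the bar half a turn round, where joint 6 has room.

{"method": "carry_out", "body": {
  "plan": [
    {"travel": [0,0.01,0],"angular": [0,0,0.25],"grip": 0.2},
    {"travel": [0,0.01,0],"angular": [0,0,0.4],"grip": 0.2}
  ]
}}

```text
time: 17.15
ee_pos: [0.5635, -0.0668, 0.0968]
tcp_rot: [-179.0, -0.2, 4.3]
wrist_force: [0.2, 0.2, 0.1]
opening: 0.0378
grasp_force: 0.3
```

Force is gone. Opening more and re-centring before lifting.

{"method": "carry_out", "body": {
  "plan": [
    {"travel": [0,0,0],"angular": [0,0,0],"grip": 0.6},
    {"travel": [0,0,0],"angular": [0,0,0],"grip": 0.6},
    {"travel": [0,0.02,0],"angular": [0,0,0.1],"grip": 0.6},
    {"travel": [0,0.04,0],"angular": [0,0,0.2],"grip": 0.6},
    {"travel": [0,0.04,0],"angular": [0,0,0.2],"grip": 0.6}
  ]
}}

```text
time: 17.57
ee_pos: [0.5624, -0.0566, 0.0958]
tcp_rot: [-179.2, 0.0, 9.5]
wrist_force: [0.4, 1.0, -0.1]
opening: 0.068
grasp_force: 0.0
```

```bash
python3 -c "
from h import *
o=monitor.get_obs()
for k in('time','q','qd','ee_pos','tcp_rot','wrist_force','opening'): print(k,o[k])"
```

```text
time 17.5667
q [ -6.1319333    6.94313774  -3.98705216  79.31822494   0.78871796
 164.32503413]
qd [-0.65422029 -0.0080978   0.10290856 -0.07076794 -0.28665148  3.67951116]
ee_pos [ 0.56237254 -0.05662393  0.09582311]
tcp_rot [-1.79173500e+02  2.60885892e-02  9.54151091e+00]
wrist_force [ 0.39376553  0.99953969 -0.12287512]
opening 0.06795533467423906
```

{"method": "carry_out", "body": {
  "plan": [
    {"travel": [0,0,0.05],"angular": [0,0,0],"grip": 0.6},
    {"travel": [0,0,0.1],"angular": [-0.01,0,0],"grip": 0.6},
    {"travel": [0.01,0.011,0.18],"angular": [-0.029,-0.005,0.2],"grip": 0.6},
    {"travel": [0.01,0.011,0.2],"angular": [-0.029,-0.005,0.4],"grip": 0.6},
    {"travel": [0.01,0.011,0.2],"angular": [-0.029,-0.005,0.6],"grip": 0.6},
    {"travel": [0.01,0.011,0.2],"angular": [-0.029,-0.005,0.8],"grip": 0.6},
    {"travel": [0.01,0.011,0.2],"angular": [-0.029,-0.005,1],"grip": 0.6},
    {"travel": [0.01,0.011,0.2],"angular": [-0.029,-0.005,1],"grip": 0.6}
  ]
}}

```text
time: 18.23
ee_pos: [0.5655, -0.0541, 0.1559]
tcp_rot: [-180.0, 0.2, 38.2]
wrist_force: [-0.6, 0.1, -0.1]
opening: 0.0679
grasp_force: 0.0
```

{"method": "carry_out", "body": {
  "plan": [
    {"travel": [0,0,0],"angular": [0,0,0.22],"grip": 0.6},
    {"travel": [0,0,0],"angular": [0,0,0.44],"grip": 0.6},
    {"travel": [0,0,0],"angular": [0,0,0.66],"grip": 0.6},
    {"travel": [0,0,0],"angular": [0,0,0.88],"grip": 0.6},
    {"travel": [0,0,0],"angular": [0,0,1],"grip": 0.6}
  ]
}}

```text
time: 18.65
ee_pos: [0.5654, -0.054, 0.1558]
tcp_rot: [-180.0, 0.2, 66.8]
wrist_force: [0.0, 0.5, 0.8]
opening: 0.0685
grasp_force: 0.0
```

{"method": "carry_out", "body": {
  "plan": [
    {"travel": [0,0,0],"angular": [0,0,0.22],"grip": 0.6},
    {"travel": [0,0,0],"angular": [0,0,0.44],"grip": 0.6},
    {"travel": [0,0,0],"angular": [0,0,0.66],"grip": 0.6},
    {"travel": [0,0,0],"angular": [0,0,0.88],"grip": 0.6},
    {"travel": [0,0,0],"angular": [0,0,1],"grip": 0.6}
  ]
}}

```text
time: 19.07
ee_pos: [0.5654, -0.054, 0.1558]
tcp_rot: [-180.0, 0.2, 95.5]
wrist_force: [0.3, -0.1, -0.3]
opening: 0.0686
grasp_force: 0.0
```

{"method": "carry_out", "body": {
  "plan": [
    {"travel": [0,0,0],"angular": [0,0,0.22],"grip": 0.6},
    {"travel": [0,0,0],"angular": [0,0,0.44],"grip": 0.6},
    {"travel": [0,0,0],"angular": [0,0,0.66],"grip": 0.6},
    {"travel": [0,0,0],"angular": [0,0,0.88],"grip": 0.6},
    {"travel": [0,0,0],"angular": [0,0,1],"grip": 0.6}
  ]
}}

```text
time: 19.48
ee_pos: [0.5654, -0.054, 0.1558]
tcp_rot: [-180.0, 0.2, 124.1]
wrist_force: [0.2, 0.2, -0.1]
opening: 0.068
grasp_force: 0.0
```

{"method": "carry_out", "body": {
  "plan": [
    {"travel": [0,0,0],"angular": [0,0,0.22],"grip": 0.6},
    {"travel": [0,0,0],"angular": [0,0,0.44],"grip": 0.6},
    {"travel": [0,0,0],"angular": [0,0,0.66],"grip": 0.6},
    {"travel": [0,0,0],"angular": [0,0,0.88],"grip": 0.6},
    {"travel": [0,0,0],"angular": [0,0,1],"grip": 0.6}
  ]
}}

```text
time: 19.9
ee_pos: [0.5654, -0.054, 0.1558]
tcp_rot: [-180.0, 0.2, 152.8]
wrist_force: [0.9, -0.5, 0.6]
opening: 0.0686
grasp_force: 0.0
```

{"method": "carry_out", "body": {
  "plan": [
    {"travel": [0,0,0],"angular": [0,0,0.22],"grip": 0.6},
    {"travel": [0,0,0],"angular": [0,0,0.44],"grip": 0.6},
    {"travel": [0,0,0],"angular": [0,0,0.66],"grip": 0.6},
    {"travel": [0,0,0],"angular": [0,0,0.88],"grip": 0.6},
    {"travel": [0,0,0],"angular": [0,0,1],"grip": 0.6},
    {"travel": [0,0,0],"angular": [0,0,1],"grip": 0.6},
    {"travel": [0,0,0],"angular": [0,0,1],"grip": 0.6}
  ]
}}

```text
time: 20.48
ee_pos: [0.5654, -0.0539, 0.1558]
tcp_rot: [-180.0, 0.2, -178.9]
wrist_force: [-0.4, 0.1, -0.0]
opening: 0.0686
grasp_force: 0.0
```

```bash
python3 - <<'E'
from fit import *
snap('scene','scene7'); o=monitor.get_obs()
for k in('time','q','ee_pos','tcp_rot','wrist_force','opening'): print(k,o[k])
G=(.566,-.0533); h=.036; R,Gn=(0,0,255),(0,255,0)
print('rim',fitc('scene7',G,h+.048,.037))
u,v=pix(ld('scene7'),(*G,.08)).astype(int)
A=overlay('scene7',u-40,v-50,80,100,6,[]); B=overlay('scene7',u-25,v-50,50,100,6,[(circ((*G,h+.048),.037),R),(box(G,10,.054,.016,h+.074),R),(circ((*G,.049),.055),Gn)])
cv2.imwrite('pics/v7.png',np.hstack([A,B]))
E
```

```text
time 20.5333
q [-5.43868973e+00  6.33942231e+00  1.98665103e+00  8.54335615e+01
  5.87122767e-03 -6.56889614e+00]
ee_pos [ 0.56543576 -0.05380647  0.15585453]
tcp_rot [-179.9813895     0.21293613 -178.86974806]
wrist_force [ 0.34091588 -0.71049164 -0.27467037]
opening 0.06855358915270872
rim [ 0.5644 -0.059 ]
```

View pics/v7.png

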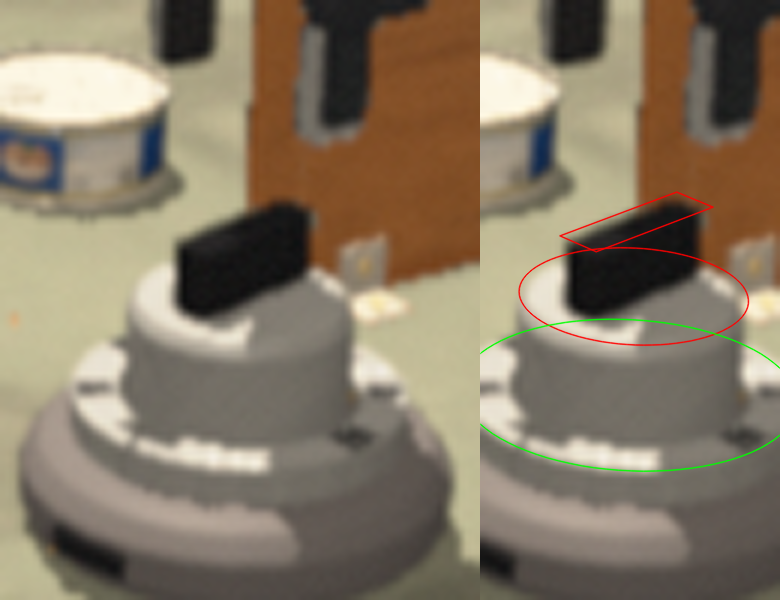

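The cap sits upright in the collar (rim from (128,290) to (350,290), bar along about yaw 10°). The gripper is open above it with joint 6 at −7°. Regripping half a turn round.

{"method": "carry_out", "body": {
  "plan": [
    {"travel": [0,0.002,0],"angular": [0,0,0.2],"grip": 0.4},
    {"travel": [0,0.002,-0.06],"angular": [0,0,0.31],"grip": 0.3},
    {"travel": [0,0.002,-0.12],"angular": [0,0,0.31],"grip": 0.2},
    {"travel": [0,0.002,-0.17],"angular": [0,0,0.31],"grip": 0.2},
    {"travel": [0,0.002,-0.19],"angular": [0,0,0.31],"grip": 0.2},
    {"travel": [0,0.002,-0.196],"angular": [0,0,0.31],"grip": 0.2},
    {"travel": [0,0.002,-0.196],"angular": [0,0,0.31],"grip": 0.2},
    {"travel": [0,0.002,-0.196],"angular": [0,0,0.31],"grip": 0}
  ]
}}

```text
time: 21.2
ee_pos: [0.5659, -0.0531, 0.0981]
tcp_rot: [-180.0, 0.3, -169.7]
wrist_force: [-0.7, -0.2, 0.4]
opening: 0.0424
grasp_force: 0.0
```

{"method": "carry_out", "body": {
  "plan": [
    {"travel": [0,0,0],"angular": [0,0,0],"grip": -0.3},
    {"travel": [0,0,0],"angular": [0,0,0],"grip": -0.5},
    {"travel": [0,0,0],"angular": [0,0,0],"grip": -1},
    {"travel": [0,0,0],"angular": [0,0,0],"grip": -1},
    {"travel": [0,0,0],"angular": [0,0,0],"grip": -1},
    {"travel": [0,0,0],"angular": [0,0,0],"grip": -1}
  ],
  "grip_force": 60
}}

```text
time: 21.7
ee_pos: [0.5659, -0.0531, 0.0979]
tcp_rot: [-180.0, 0.3, -169.7]
wrist_force: [-0.9, -0.7, 5.5]
opening: 0.0149
grasp_force: 59.4
```

Gripped, cap yaw 10.3°. Twisting the remaining −41.8° in two steps.

{"method": "carry_out", "body": {
  "plan": [
    {"travel": [0,0,0],"angular": [0,0,-0.1],"grip": -1},
    {"travel": [0,0,0],"angular": [0,0,-0.2],"grip": -1},
    {"travel": [0,0,0],"angular": [0,0,-0.3],"grip": -1},
    {"travel": [0,0,0],"angular": [0,0,-0.4],"grip": -1},
    {"travel": [0,0,0],"angular": [0,0,-0.5],"grip": -1},
    {"travel": [0,0,0],"angular": [0,0,-0.6],"grip": -1},
    {"travel": [0,0,0],"angular": [0,0,-0.7],"grip": -1},
    {"travel": [0,0,0],"angular": [0,0,-0.7],"grip": -1}
  ]
}}

```text
time: 22.37
ee_pos: [0.5659, -0.0527, 0.0979]
tcp_rot: [180.0, 0.3, 170.1]
wrist_force: [-1.1, -0.8, 5.7]
opening: 0.0149
grasp_force: 59.4
```

```bash
python3 -c "
from h import *
o=monitor.get_obs()
for k in('q','ee_pos','tcp_rot','torque','wrist_force'): print(k,o[k])"
```

```text
q [-5.32130265e+00  6.80128301e+00 -3.91331957e+00  7.89947100e+01
  7.86527096e-04  4.55357613e+00]
ee_pos [ 0.56589059 -0.05270452  0.09786593]
tcp_rot [179.97613772   0.2897074  170.12506289]
torque [0.14142565 0.00742479 0.07812536]
wrist_force [-1.13204487 -0.83643555  5.6600525 ]
```

Forces small, and the +0.08 N m torque matches the spring. Second half.

{"method": "carry_out", "body": {
  "plan": [
    {"travel": [0,0,0],"angular": [0,0,-0.12],"grip": -1},
    {"travel": [0,0,0],"angular": [0,0,-0.24],"grip": -1},
    {"travel": [0,0,0],"angular": [0,0,-0.36],"grip": -1},
    {"travel": [0,0,0],"angular": [0,0,-0.48],"grip": -1},
    {"travel": [0,0,0],"angular": [0,0,-0.6],"grip": -1},
    {"travel": [0,0,0],"angular": [0,0,-0.7],"grip": -1},
    {"travel": [0,0,0],"angular": [0,0,-0.754],"grip": -1},
    {"travel": [0,0,0],"angular": [0,0,-0.754],"grip": -1}
  ]
}}

```text
time: 23.03
ee_pos: [0.5659, -0.0527, 0.0979]
tcp_rot: [180.0, 0.3, 148.6]
wrist_force: [-0.6, 1.2, 5.5]
opening: 0.0148
grasp_force: 59.5
```

{"method": "carry_out", "body": {
  "plan": [
    {"travel": [0,0,0],"angular": [0,0,0],"grip": -1},
    {"travel": [0,0,0],"angular": [0,0,0],"grip": -1},
    {"travel": [0,0,0],"angular": [0,0,0],"grip": -1}
  ]
}}

```text
time: 23.28
ee_pos: [0.5659, -0.0528, 0.0979]
tcp_rot: [180.0, 0.3, 148.7]
wrist_force: [-1.2, 1.1, 5.6]
opening: 0.0148
grasp_force: 59.5
```

```bash
python3 - <<'E'
from fit import *
o=monitor.get_obs()
for k in('q','ee_pos','tcp_rot','torque','wrist_force'): print(k,o[k])
snap('scene','scene8'); c=ld('scene8'); e=o['ee_pos']
# bar front top edge slope check: dark mask orientation of bar predicted corners
for y in (-31.5,-26,-37): print(y,[np.round(pix(c,p),1).tolist() for p in box(e,y,.054,.016,.110)[:4]])
# bystander move check: image difference outside arm
for a,b in(('scene0','scene8'),):
    d=np.abs(ld(a)['frame'].astype(int)-ld(b)['frame']).max(2)
    for n,(u,v) in dict(tin=(318,229),wb=(232,284),ws=(248,303),jar=(444,282),turq=(274,262)).items(): print(n,d[v-12:v+12,u-12:u+12].mean().round(1))
E
```

```text
q [-5.28789093  6.82777684 -3.88579368 79.02336699 -0.08168278 26.01860784]
ee_pos [ 0.56587722 -0.05276651  0.09785149]
tcp_rot [179.9580077    0.27223255 148.69321395]
torque [ 0.18772354 -0.02990218  0.12778081]
wrist_force [-1.23797848  1.11095038  5.64843491]
-31.5 [[361.1, 242.7], [333.2, 242.5], [333.7, 245.9], [362.0, 246.1]]
-26 [[360.5, 242.2], [333.0, 243.1], [334.3, 246.4], [362.2, 245.6]]
-37 [[361.6, 243.3], [333.6, 242.0], [333.3, 245.3], [361.6, 246.6]]
tin 7.9
wb 9.5
ws 8.9
jar 5.8
turq 6.8
```

The cap is turned 44.9° by the tool's yaw reading. The spring torque of about 0.11–0.13 N m fits halfway, and the bystanders haven't moved. Handing in.

```bash
python3 -c "
from h import *
print(ticket.job_done())"
```

```text
the job is handed in; nothing more can be done
None
```

The job is handed in with no verdict shown: the loose burr sits within about 1 mm of square on the fixed one, and the cap is fully down and held by the gripper about 45° clockwise against its spring. However, on the first twist joint 6 reached its range limit and the wrist force read 115 N at the end of that move. I backed off and regripped the cap half a turn round, but can't rule out a brief peak over 120 N.

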